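# Lock the shoe-shine footrest into its ledge socket

## Robot

A 6-joint arm with a two-finger parallel gripper is mounted at the origin on the work surface. World frame = base frame: x ahead of the robot, y to its left, z up, the work surface at z = 0. Lengths are in m, angles in rad, forces in N, time in s.
With the tool pointing down it reaches from about 0.4 to 0.825 m from the base axis. Payload 7 kg.
Tool frame: the origin (TCP) lies at the very end of the fingers, on their centre line; the grasp point (between the pads) lies 19 mm behind it (bot.grip_depth is the distance from the TCP to the grasp point, in m); z points along the fingers, y is the direction in which the jaws open and shut (so a half turn about z gives the same grasp; the last joint's range is limited). The gripper opens to 85 mm and grips with 20 to 120 N. Pads are 22 mm wide; open, the fingers measure 114 mm over their backs; the gripper's body (76 mm by 85 mm) begins 54 mm behind the grasp point. The pads swing forward as they close: fully open they stand 13 mm farther back than shut.
Start: joints at [-0.993, 0.359, 0.012, 0, -1.224, -0.288], TCP at [0.193, -0.647, 0.231] pointing down, gripper open.
Joint ranges: [-3.07, 3.07], [-1.43, 2.12], [-1.02, 1.25], [-3.03, 1.67], [-3.05, -0], [-3.03, 3.03]. Speed limits (rad/s): [2.39, 2.39, 3.01, 3.14, 3.14, 3.14].

## Interface

Orientations are given as a rotation vector (axis times angle).
In Python, from rig import telemetry, camera, camera_info, bot gives the robot as it stands. The module is installed in compiled form; this text tells all that it offers.
- The arm moves only by the tool move_arm, never from a script. Its argument "increments" is a list of rows, each a list of 7 numbers: the shift along the tool's x, y, z in units of 60 mm (1.0 is 60 mm), then the turn, a rotation vector about the tool's x, y, z in units of 6 degrees (1.0 is 6 degrees), then the finger opening in mm, from 0 to 85.4. A call has 1 to 8 rows; each row is the pose to reach, as a shift and turn from the pose measured when the call began, along the tool's axes at that moment; what a row does not reach only later rows make up. A row lasts 1/8 s, in which the tool goes at most 62.5 mm and 10.7 degrees, less where a joint would pass 70% of its speed; a pose out of reach is approached as far as the arm can. A call with a gripper value outside its range is refused whole. The fingers move at their own pace and stop on an object; "newtons" is the grip in N (left out, the last holds). Time passes only in rows, so rows that repeat a pose let the fingers close. It gives the time, the measured TCP pose, the force and the opening at its end, in the units of the state.
- telemetry.get_state(): the state, without advancing time (a new reading comes with each control period).
- camera(name): name is "side" or "top"; returns the picture (400x640x3 uint8, red, green, blue); there is no depth.
- camera_info(name): a dict with "intrinsics" (3x3 intrinsics, pixels), "dist_coeffs" ([k1, k2, p1, p2, k3] as OpenCV has them; the pictures are not rectified), "extrinsics" (4x4, takes a point from world to camera coordinates). Camera axes: x right, y down, z forward; pixel columns grow to the right and rows downward; lengths in m; the calibration is good to about 2 mm. A picture is of the moment at which its call begins. camera_info takes no time and is no camera call.
- bot.close_job(): hands the job in, once; it reports no verdict.
The state is a dict: "time": time; "qpos": joint angles; "qd": joint speeds; "tau": joint torques, N m; "eef_pos": TCP position; "tool_rot": TCP orientation; "force": force on the tool from outside, world axes, zero at the start; "wrist_torque": the same for the moment, N m; "gripper_width": opening from 0.0 (shut) to 1.0 (fully open).
Only numpy, scipy, OpenCV 4.12 (cv2) and the standard library are available. Lean on these libraries where they do the work, as an engineer would, in place of code of your own. Each camera call takes 0.05 s, during which the arm holds its last target. There are 200 camera calls.

## Task

Take the dust cap off the socket on the ledge and lay it flat in the aluminium tray. Keeping the footrest upright, lower it into the socket, lugs through the entry slots, until its flange rests on the rim, and let go; then take its side lever and swing it clockwise, seen from above, right up to the stop, so that the footrest ends cammed tight with its toe over the socket's pointer, towards the arm, and let go. Leave the two tins, the black brush and the chrome bottle where they are.

Things in the scene. Friction and masses are not known exactly. Their poses are not given: they have to be found in the camera images.
- socket: Dull cast-metal bayonet socket fixed on the ledge: base plate 156 mm across, ring 108 mm across with flat rim 30 mm above the ledge, bore 58 mm. Three entry slots 15 mm wide reach 41 mm from the axis, at 60, 180 and 300 degrees anticlockwise (from above) of its x axis. Origin on the axis at ledge height, z up; x, marked by a small bright pointer on the base plate, is where the toe points when locked.
- seat (a point): Socket axis in the rim plane, 30 mm above the ledge; axes as socket. From each slot a channel runs clockwise under the rim to a stop 60 degrees on. Its roof is a ramp falling 2 mm: it leaves 1.3 mm play at first, then draws the lug down over the last 17 degrees, which turn stiffly (1 to 2 N m at the end; keep on to the stop). It stays where left.
- cap: Loose grey plastic dust cap, 0.12 kg, lying on the socket's rim at the start: disc 106 mm across, 6 mm thick; under it a boss 50 mm across, 6 mm deep, in the bore; on top a grip bar 62 mm long (along x), 13 mm wide, 30 mm high. Origin under the boss's centre, z up: disc top at z 12 mm, bar top at z 42 mm. At the start the origin is 24 mm above the ledge. Laid down it stands on its boss.
- footrest: Loose cast aluminium shoe-shine footrest, 0.6 to 0.8 kg, standing on the ledge: sole-shaped plate 229 mm long, z 114 to 128 mm, ball 82, heel 60, parallel waist 48 mm wide, on a column. Origin on the column's axis at its foot, z up, x to the toe (toe end x 129, heel end x -100 mm). It enters the slots with its x axis 60 degrees anticlockwise of the socket's x axis; locked, both x axes agree.
- flange (a point): On the column's axis, plane of the underside of the footrest's round flange (106 mm across), 20 mm above its origin; axes as footrest. Below it a spigot 54 mm across, 20 mm deep, foot chamfered, with three round lugs 8 mm thick reaching 38 mm from the axis, centred 12.5 mm under the flange, at 0 (under the toe), 120 and 240 degrees. Flange on the rim: footrest origin 10 mm above the ledge.
- waist (a point): Middle of the sole plate's waist, mid-thickness: straight sides 48 mm apart across y for 75 mm along x. 6 mm to the heel side of the column's axis, 121 mm above the footrest's origin; axes as footrest.
- toe (a point): Point on the sole plate near the toe end, 125 mm from the column's axis, 121 mm above the footrest's origin; axes as footrest.
- lever: Locking lever, rigid with the footrest, standing out level on its -y side (the right side of the sole, seen from above, looking towards the toe). Same origin and axes as the footrest. Steel rod, then a black plastic grip 18 mm wide and high from 80 to 156 mm off the axis.
- lever_grip (a point): Middle of the lever's black grip, 120 mm from the column's axis along the footrest's -y, 56 mm above the footrest's origin (66 mm above the ledge when seated); the grip runs along y.
- tray: Shallow aluminium tray fixed to the ledge, 200 mm (x) by 240 mm (y), 20 mm high, walls and floor 3 mm thick, empty. Origin at the centre of its underside.
- tin_large: Closed polish tin, 86 mm across, 27 mm high, origin under its centre. Leave alone.
- tin_small: Closed polish tin, 68 mm across, 23 mm high, origin under its centre. Leave alone.
- brush: Wide black shoe brush lying bristles down, 55 mm (x) by 170 mm (y), 52 mm high, origin under its centre. Leave alone.
- bottle: Chrome press-button dispenser bottle, 68 mm across, 130 mm high, empty and capped, origin under its centre. Leave alone.
There are look-alikes about, which are no part of the job. Leave any orange or purple look-alike of the cap alone.

How it is judged:
By the outcome, as a careful person would: the job done as asked, in the order asked, and still so for the second after the job is handed in, with the robot touching nothing.
It also fails if it takes over 72 s, if anything falls off the work surface, if the arm or the gripper's body presses on something with over 40 N, if the wrist force passes 120 N, or if a joint passes its speed limit or range.

## Working session

There is one attempt and no reset: what is moved stays moved. The work goes in short steps, Python scripts to look and compute and a tool call to move; the robot and the scene stay as the last step left them, time stands still between calls to the robot, and variables do not carry over. Pictures are saved under pics/ and viewed, about 8 in all and at most 12, crops included, and the job is handed in when it is done.

Besides the shell and the picture viewer there is one more tool, called in YAML: its name, and indented under it one key for each argument. move_arm: Moves the arm, as the interface text tells. Its arguments: {"type":"object","properties":{"increments":{"type":"array"},"newtons":{"type":"number"}},"required":["increments"]}

```bash
mkdir -p pics; cat > h.py <<'E'
import numpy as np, cv2
from rig import telemetry, camera, camera_info, bot
from scipy.spatial.transform import Rotation as R
def cam(n):
    c=camera_info(n); return np.array(c["intrinsics"],float),np.array(c["dist_coeffs"],float),np.array(c["extrinsics"],float)
def ray(n,uv):
    K,d,E=cam(n); p=cv2.undistortPoints(np.array(uv,float).reshape(-1,1,2),K,d).reshape(-1,2)
    v=np.c_[p,np.ones(len(p))]@E[:3,:3]; o=-E[:3,:3].T@E[:3,3]; return o,v
def onz(n,uv,z):
    o,v=ray(n,uv); return o+v*((np.atleast_1d(z)-o[2])/v[:,2])[:,None]
def proj(n,P):
    K,d,E=cam(n); return cv2.projectPoints(np.array(P,float).reshape(-1,3),cv2.Rodrigues(E[:3,:3])[0],E[:3,3],K,d)[0].reshape(-1,2)
def snap(n,f,box=None,s=1):
    im=camera(n); cv2.imwrite(f"pics/{f}_full.png",im[:,:,::-1])
    if box: im=im[box[1]:box[3],box[0]:box[2]]
    cv2.imwrite(f"pics/{f}.png",cv2.resize(im,None,fx=s,fy=s,interpolation=cv2.INTER_CUBIC)[:,:,::-1]); return im
def st():
    s=telemetry.get_state(); return s,np.array(s["eef_pos"]),R.from_rotvec(s["tool_rot"])
def go(target,yaw=None):
    """print increments (units) to TCP target, pointing straight down, tool y axis at world angle yaw(deg, mod 180)"""
    s,p,r=st(); d=r.inv().apply(np.array(target)-p)/0.06
    M=r.as_matrix(); y0=np.degrees(np.arctan2(M[1,1],M[0,1]))
    for alt in ([0] if yaw is None else [0,180]):
        yw=y0 if yaw is None else yaw+alt
        y=np.radians(yw); Y=np.array([np.cos(y),np.sin(y),0]);Z=np.array([0,0,-1.]);X=np.cross(Y,Z)
        rv=(r.inv()*R.from_matrix(np.c_[X,Y,Z])).as_rotvec()/np.radians(6)
        print("inc",d.round(3),"turn",rv.round(3),"yaw0",y0.round(2),"j6",round(s["qpos"][5],2),"t",round(s["time"],2))
E
python3 - <<'E'
from h import *
for n in("top","side"):
    snap(n,n+"0"); K,d,E=cam(n); print(n,K.round(1).tolist(),d,(-E[:3,:3].T@E[:3,3]).round(3),E[2,:3].round(3))
s,p,r=st();print(s)
E
```

```text
top [[418.0, 0.0, 318.6], [0.0, 418.0, 201.5], [0.0, 0.0, 1.0]] [-0.06702501  0.          0.          0.          0.        ] [0.359 0.031 1.174] [ 0.181  0.025 -0.983]
side [[389.8, 0.0, 318.7], [0.0, 389.8, 194.8], [0.0, 0.0, 1.0]] [-0.00728315  0.          0.          0.          0.        ] [-0.061  0.693  1.018] [ 0.473 -0.515 -0.715]
{'time': 0.1, 'qpos': array([-9.92895877e-01,  3.59321309e-01,  1.11676539e-02, -3.28440448e-04,
       -1.22408940e+00, -2.88081456e-01]), 'qd': array([-0.00030159, -0.00317125,  0.00226027,  0.00181566,  0.00114308,
        0.00138413]), 'tau': array([-4.34893605e-03, -5.84763622e+01,  2.94105130e+01,  6.95457324e+00,
       -3.22066837e-03, -1.81014542e-05]), 'eef_pos': array([ 0.19275176, -0.6464532 ,  0.23045734]), 'tool_rot': array([ 4.53433916e-01, -3.10836682e+00, -2.26609450e-03]), 'force': array([ 0.34126863,  0.1965977 , -0.29263676]), 'wrist_torque': array([-0.04146009,  0.03710357,  0.06844716]), 'gripper_width': 1.0007147439676465}
```

View pics/top0.png

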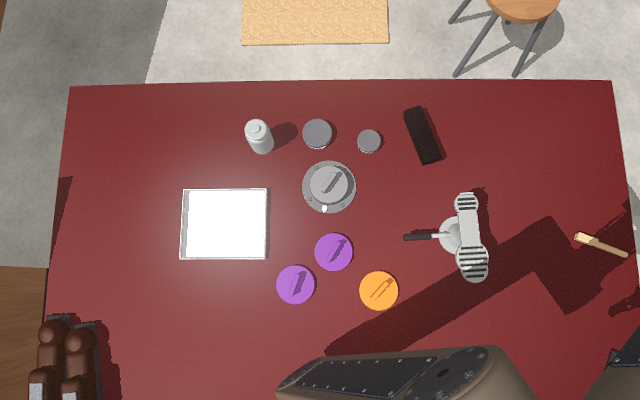

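View pics/side0.png

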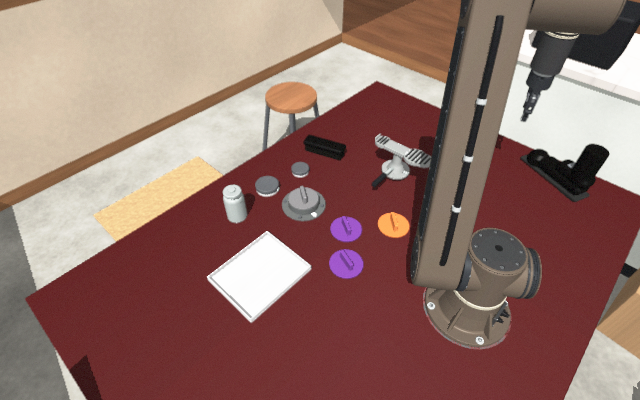

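Top view: grey cap on socket at (329,187), pointer at (324,209), tray (224,224), footrest (466,235) with its wide toe end towards the arm and lever at left (420,237). Cap candidates are grey (329,185), purple (333,252) and (296,285), and orange (379,291). The grey one fits because it lies on the socket rim. I'll enlarge to confirm and measure.

```bash
python3 - <<'E'
from h import *
im=cv2.imread("pics/top0_full.png")
a=cv2.resize(im[150:225,290:370],None,fx=5,fy=5,interpolation=cv2.INTER_CUBIC)
b=cv2.resize(im[185:290,395:495],None,fx=3.8,fy=3.8,interpolation=cv2.INTER_CUBIC)
o=np.zeros((400,790,3),np.uint8);o[:375,:400]=a;o[:399,402:782]=b[:399,:380];cv2.imwrite("pics/crop1.png",o)
f=im.astype(int);g=(f.max(2)-f.min(2)<40)&(f.max(2)>70)
m=(g*255).astype(np.uint8)
n,l,s,c=cv2.connectedComponentsWithStats(m)
for i in range(1,n):
    x,y,w,h,ar=s[i]
    if ar>200 and 90<y<300 and 100<x<500:
        P=max(cv2.findContours((l==i).astype(np.uint8),0,cv2.CHAIN_APPROX_NONE)[0],key=len)
        for z in(0,.01,.03):
            W=onz("top",P.reshape(-1,2),z)[:,:2].astype(np.float32); (cc,r)=cv2.minEnclosingCircle(W); rr=cv2.minAreaRect(W)
            print(s[i].tolist(),z,"circ",np.round(cc,3),round(r*2000),"rect",np.round(rr[0],3),np.round(rr[1],3),round(rr[2],1))
# top plates: contour of bright footrest cut & side corners
print("pointer z.01",onz("top",[[324,209]],.01))
E
```

```text
[244, 119, 54, 36, 1211] 0 circ [0.79  0.204] 160 rect [0.768 0.207] [0.159 0.107] 81.4
[244, 119, 54, 36, 1211] 0.01 circ [0.786 0.202] 158 rect [0.764 0.206] [0.158 0.106] 81.4
[244, 119, 54, 36, 1211] 0.03 circ [0.779 0.2  ] 156 rect [0.757 0.203] [0.155 0.104] 81.4
[302, 119, 35, 30, 777] 0 circ [0.782 0.06 ] 102 rect [0.779 0.06 ] [0.101 0.09 ] 89.4
[302, 119, 35, 30, 777] 0.01 circ [0.778 0.06 ] 101 rect [0.776 0.059] [0.1   0.089] 89.4
[302, 119, 35, 30, 777] 0.03 circ [0.771 0.059] 99 rect [0.769 0.059] [0.098 0.088] 89.4
[357, 129, 24, 24, 466] 0 circ [ 0.755 -0.086] 74 rect [ 0.756 -0.086] [0.068 0.071] 88.9
[357, 129, 24, 24, 466] 0.01 circ [ 0.752 -0.085] 74 rect [ 0.753 -0.085] [0.067 0.07 ] 88.9
[357, 129, 24, 24, 466] 0.03 circ [ 0.745 -0.083] 73 rect [ 0.746 -0.083] [0.066 0.069] 88.9
[302, 160, 55, 54, 2309] 0 circ [0.619 0.032] 159 rect [0.619 0.031] [0.156 0.156] 89.7
[302, 160, 55, 54, 2309] 0.01 circ [0.617 0.032] 158 rect [0.617 0.031] [0.154 0.155] 89.7
[302, 160, 55, 54, 2309] 0.03 circ [0.613 0.032] 155 rect [0.613 0.031] [0.152 0.152] 89.7
[179, 187, 92, 73, 6417] 0 circ [0.515 0.329] 329 rect [0.515 0.33 ] [0.206 0.259] 0.1
[179, 187, 92, 73, 6417] 0.01 circ [0.514 0.327] 326 rect [0.514 0.327] [0.205 0.257] 0.1
[179, 187, 92, 73, 6417] 0.03 circ [0.511 0.322] 321 rect [0.511 0.322] [0.201 0.253] 0.1
[429, 191, 60, 93, 2609] 0 circ [ 0.473 -0.375] 260 rect [ 0.467 -0.329] [0.258 0.157] 7.3
[429, 191, 60, 93, 2609] 0.01 circ [ 0.472 -0.372] 258 rect [ 0.466 -0.325] [0.255 0.156] 7.3
[429, 191, 60, 93, 2609] 0.03 circ [ 0.47  -0.365] 253 rect [ 0.465 -0.319] [0.251 0.153] 7.3
pointer z.01 [[0.55135998 0.04565191 0.01      ]]
```

View pics/crop1.png

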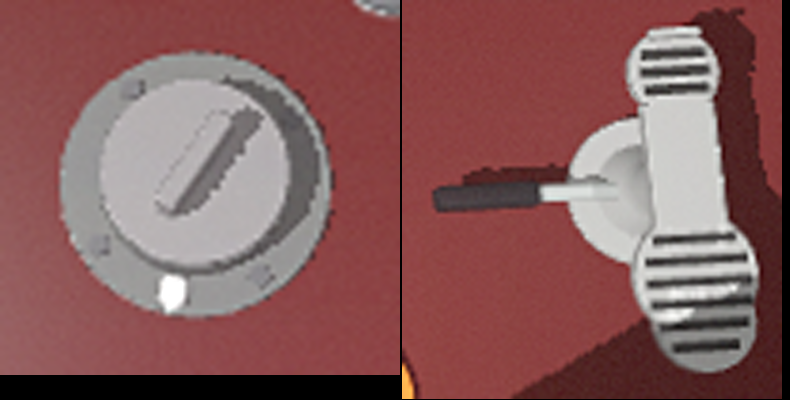

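```bash
python3 - <<'E'
from h import *
C=lambda x,y:[290+x/5-.4,150+y/5-.4]
D=lambda x,y:[395+(x-402)/3.8-.4,185+y/3.8-.4]
ang=lambda a,b:np.degrees(np.arctan2(*(b-a)[[1,0]])).round(1)
p=onz("top",[C(172,292)],.008)[0];c=np.array([.618,.032,0]);print("pointer",p,np.linalg.norm((p-c)[:2]),ang(c,p))
b=onz("top",[C(167,207),C(229,114)],.066);print("bar",b.round(3),b.mean(0).round(3),np.linalg.norm(b[1]-b[0]),ang(b[0],b[1]))
h,t=onz("top",[D(675,28),D(707,372)],.125);print("heel/toe",h,t,np.linalg.norm(t-h),ang(h,t))
u=(t-h)/np.linalg.norm(t-h);print("axis",h+.1*u,"waist",h+.094*u)
w=onz("top",[D(641,120),D(714,105),D(652,225),D(724,220)],.128);print("waist sides",w.round(3),(w[0]+w[1])/2,(w[2]+w[3])/2)
l=onz("top",[D(435,198),D(540,194)],.06);print("lever",l.round(3),np.linalg.norm(l[1]-l[0]),ang(l[1],l[0]))
print("fl circ left edge",onz("top",[D(568,185)],.03))
m=lambda x:x
for n,P in(("capbar",b.mean(0)),("axis@128",np.r_[(h+.1*u)[:2],.128]),("lever end",l[0]),("toe",t),("heel",h),("pointer",p)): print(n,proj("side",P).round(1))
E
python3 -c "
import cv2
im=cv2.imread('pics/side0.png');import numpy as np
a=cv2.resize(im[125:195,365:440],None,fx=5,fy=5,interpolation=cv2.INTER_CUBIC)
b=cv2.resize(im[175:225,275:335],None,fx=6,fy=6,interpolation=cv2.INTER_CUBIC)
o=np.zeros((360,760,3),np.uint8);o[:350,:375]=a;o[:300,380:740]=b;cv2.imwrite('pics/crop2.png',o)"
```

```text
pointer [0.55455824 0.04566554 0.008     ] 0.06489686805253778 167.8
bar [[0.592 0.047 0.066]
 [0.643 0.013 0.066]] [0.617 0.03  0.066] 0.06186125567965543 -33.4
heel/toe [ 0.57422205 -0.32108907  0.125     ] [ 0.34581129 -0.32805601  0.125     ] 0.22851698804705584 -178.3
axis [ 0.47426853 -0.32413783  0.125     ] waist [ 0.48026575 -0.32395491  0.125     ]
waist sides [[ 0.511 -0.293  0.128]
 [ 0.521 -0.343  0.128]
 [ 0.441 -0.296  0.128]
 [ 0.444 -0.344  0.128]] [ 0.51617111 -0.31805279  0.128     ] [ 0.44292433 -0.32041629  0.128     ]
lever [[ 0.467 -0.166  0.06 ]
 [ 0.469 -0.24   0.06 ]] 0.07394453939894191 91.8
fl circ left edge [[ 0.47857365 -0.26779767  0.03      ]]
capbar [[303.8 191.2]]
axis@128 [[400.  147.5]]
lever end [[373.2 184.2]]
toe [[431.2 163.6]]
heel [[377.2 137.1]]
pointer [[314.1 214.2]]
```

View pics/crop2.png

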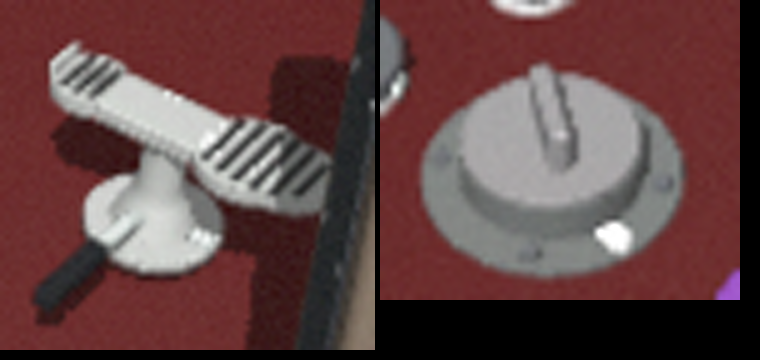

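Footrest: axis about (0.474, −0.322), heading −178.2° (sole and lever agree). Socket: (0.618, 0.032), x at about 168°. The enlarged crop confirms the grey cap is on the socket, and the side-view projections match.

```bash
python3 - <<'E'
from h import *
go([.617,.031,.16],56.6)
E
```

```text
inc [-10.002   8.799   1.186] turn [ 1.300e-02 -7.000e-03  8.333e+00] yaw0 106.6 j6 -0.29 t 0.1
inc [-10.002   8.799   1.186] turn [ 9.0000e-03  1.5000e-02 -2.1667e+01] yaw0 106.6 j6 -0.29 t 0.1
```

move_arm:
  increments:
    - [-10,8.8,0,0,0,8.33,85]
    - [-10,8.8,0,0,0,8.33,85]
    - [-10,8.8,0,0,0,8.33,85]
    - [-10,8.8,0,0,0,8.33,85]
    - [-10,8.8,0,0,0,8.33,85]
    - [-10,8.8,0,0,0,8.33,85]
    - [-10,8.8,0,0,0,8.33,85]
    - [-10,8.8,0,0,0,8.33,85]

```text
time: 1.1
eef_pos: [0.4493, -0.2371, 0.2313]
tool_rot: [-0.902, -3.008, -0.002]
force: [1.3, -1.1, -0.1]
gripper_width: 0.996
```

```bash
python3 - <<'E'
from h import *
print(st()[1]);go([.617,.031,.12],56.6)
E
```

```text
[ 0.44932285 -0.2370596   0.23134378]
inc [0.122 5.266 1.861] turn [ 0.009 -0.011  0.003] yaw0 56.62 j6 -2.05 t 1.1
inc [0.122 5.266 1.861] turn [ 1.7000e-02  1.5000e-02 -2.9997e+01] yaw0 56.62 j6 -2.05 t 1.1
```

move_arm:
  increments:
    - [0.12,5.2,0.5,0,0,-20,85]
    - [0.12,5.2,0.5,0,0,-20,85]
    - [0.12,5.2,0.5,0,0,-20,85]
    - [0.12,5.2,0.5,0,0,-20,85]
    - [0.12,5.2,0.5,0,0,-20,85]
    - [0.12,5.2,0.5,0,0,-20,85]
    - [0.12,5.2,0.5,0,0,-20,85]
    - [0.12,5.2,0.5,0,0,-20,85]

```text
time: 2.1
eef_pos: [0.6147, 0.0278, 0.2009]
tool_rot: [1.4, -2.811, -0.003]
force: [0.1, -0.4, -0.1]
gripper_width: 0.997
```

```bash
python3 - <<'E'
from h import *
print(st()[0]["qpos"].round(2),st()[1]);go([.617,.031,.12],56.6)
E
```

```text
[ 0.36  0.28 -0.17 -0.   -1.12 -1.01] [0.61470494 0.02783774 0.20092564]
inc [-0.065 -0.002  1.349] turn [ 1.4000e-02 -1.6000e-02  1.4391e+01] yaw0 142.95 j6 -1.01 t 2.1
inc [-0.065 -0.002  1.349] turn [ 1.6000e-02  1.5000e-02 -1.5609e+01] yaw0 142.95 j6 -1.01 t 2.1
```

move_arm:
  increments:
    - [-0.06,0,0.8,0,0,-15.6,85]
    - [-0.06,0,0.8,0,0,-15.6,85]
    - [-0.06,0,0.8,0,0,-15.6,85]
    - [-0.06,0,0.8,0,0,-15.6,85]
    - [-0.06,0,0.8,0,0,-15.6,60]
    - [-0.06,0,0.8,0,0,-15.6,50]
    - [-0.06,0,0.8,0,0,-15.6,50]
    - [-0.06,0,0.8,0,0,-15.6,50]

```text
time: 3.1
eef_pos: [0.6165, 0.0307, 0.1525]
tool_rot: [-2.941, 1.104, 0.004]
force: [0.7, -0.5, -0.4]
gripper_width: 0.586
```

```bash
python3 - <<'E'
from h import *
go([.617,.031,.042],56.6);snap("side","s1",(240,110,380,230),5)
E
```

```text
inc [ 0.008 -0.012  1.841] turn [ 3.8000e-02 -1.0000e-02  2.8709e+01] yaw0 -131.14 j6 0.49 t 3.1
inc [ 0.008 -0.012  1.841] turn [ 0.007  0.025 -1.291] yaw0 -131.14 j6 0.49 t 3.1
```

View pics/s1.png

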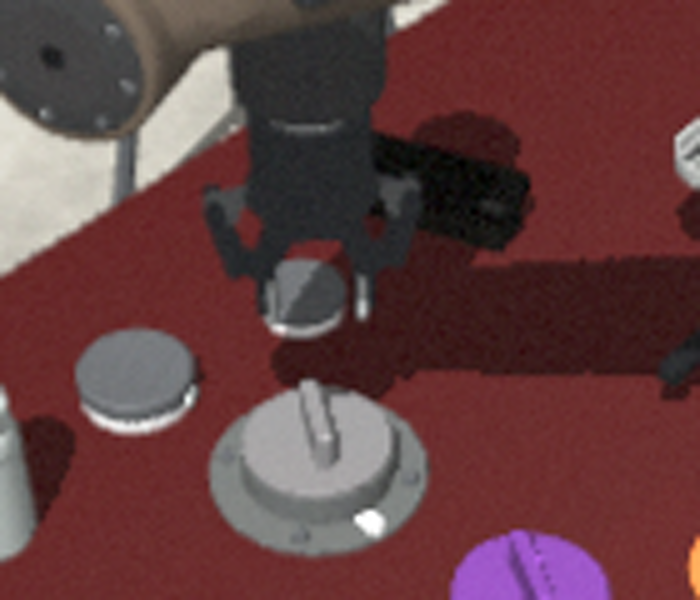

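The open fingers (crop 265–365, 295) hang centred above the bar (318,425). Going down to grasp.

move_arm:
  increments:
    - [0,0,0.9,0,0,-1.3,50]
    - [0,0,1.5,0,0,-1.3,50]
    - [0,-0.01,1.83,0,0,-1.3,50]
    - [0,-0.01,1.83,0,0,-1.3,50]
    - [0,-0.01,1.83,0,0,-1.3,5]
    - [0,-0.01,1.83,0,0,-1.3,5]
    - [0,-0.01,1.83,0,0,-1.3,5]
    - [0,-0.01,1.83,0,0,-1.3,5]
  newtons: 40

```text
time: 4.15
eef_pos: [0.6175, 0.0315, 0.0441]
tool_rot: [-3.012, 0.887, 0.001]
force: [-1.6, 0.7, 7.3]
gripper_width: 0.143
```

move_arm:
  increments:
    - [0,0,0,0,0,0,5]
    - [0,0,0,0,0,0,5]
    - [0,0,-0.7,0,0,0,5]
    - [0,0,-1.2,0,0,0,5]
    - [0,0,-1.2,0,0,0,5]

```text
time: 4.78
eef_pos: [0.619, 0.0318, 0.1186]
tool_rot: [-3.01, 0.886, -0.005]
force: [-0.4, 0.5, -1.2]
gripper_width: 0.142
```

```bash
python3 - <<'E'
from h import *
go([.514,.327,.12],None)
E
```

```text
inc [-4.135 -3.189 -0.017] turn [-0.044 -0.019 -0.   ] yaw0 -122.79 j6 0.63 t 4.78
```

move_arm:
  increments:
    - [-4.13,-3.19,0,0,0,0,5]
    - [-4.13,-3.19,0,0,0,0,5]
    - [-4.13,-3.19,0,0,0,0,5]
    - [-4.13,-3.19,0,0,0,0,5]
    - [-4.13,-3.19,0,0,0,0,5]
    - [-4.13,-3.19,0,0,0,0,5]
    - [-4.13,-3.19,0,0,0,0,5]
    - [-4.13,-3.19,0,0,0,0,5]

```text
time: 5.78
eef_pos: [0.5143, 0.3256, 0.1184]
tool_rot: [-3.011, 0.888, -0.004]
force: [0.5, 0.3, -1.0]
gripper_width: 0.142
```

```bash
python3 - <<'E'
from h import *
print(st()[1]);go([.514,.327,.0235],None);snap("top","t1",(160,90,380,280),3)
E
```

```text
[0.51434059 0.32558655 0.11841727]
inc [-0.02  -0.011  1.582] turn [-0.032 -0.016 -0.   ] yaw0 -122.86 j6 0.11 t 5.78
```

View pics/t1.png

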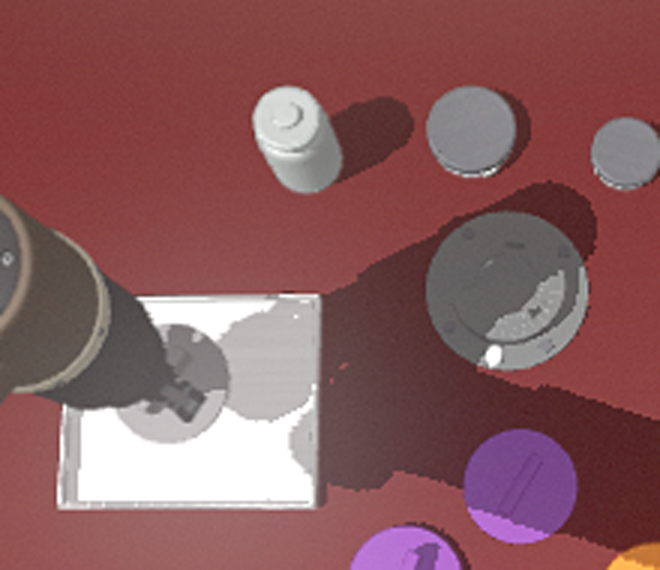

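The cap hangs over the tray centre (crop 170,385), inside its walls (60–320, 295–505), and the socket is now uncovered at (507,290). Lowering.

move_arm:
  increments:
    - [0,0,0.8,0,0,0,5]
    - [0,0,1.4,0,0,0,5]
    - [0,0,1.57,0,0,0,5]
    - [0,0,1.58,0,0,0,5]
    - [0,0,1.58,0,0,0,5]
    - [0,0,1.58,0,0,0,40]
    - [0,0,1.58,0,0,0,40]
    - [0,0,1.58,0,0,0,40]

```text
time: 6.82
eef_pos: [0.515, 0.3259, 0.0241]
tool_rot: [-3.01, 0.888, -0.005]
force: [-0.1, -0.6, 0.4]
gripper_width: 0.468
```

move_arm:
  increments:
    - [0,0,0,0,0,0,40]
    - [0,0,-0.8,0,0,0,40]
    - [0,0,-1.8,0,0,0,40]
    - [0,0,-2.8,0,0,0,60]
    - [0,0,-3.4,0,0,0,85]
    - [0,0,-3.4,0,0,0,85]

```text
time: 7.58
eef_pos: [0.5154, 0.3265, 0.2321]
tool_rot: [-3.004, 0.886, -0.01]
force: [-0.0, 0.0, -0.5]
gripper_width: 0.999
```

```bash
python3 - <<'E'
from h import *
print(st()[1],st()[0]["qpos"].round(2));go([.480,-.322,.23],91.8)
E
```

```text
[0.51540618 0.32652557 0.23208864] [ 0.89  0.25 -0.15  0.   -1.17  0.11]
inc [ 5.368  9.4   -0.05 ] turn [-0.082  0.12  24.224] yaw0 -122.86 j6 0.11 t 7.58
inc [ 5.368  9.4   -0.05 ] turn [-0.091 -0.062 -5.776] yaw0 -122.86 j6 0.11 t 7.58
```

move_arm:
  increments:
    - [5.37,9.4,0,0,0,-5.78,85]
    - [5.37,9.4,0,0,0,-5.78,85]
    - [5.37,9.4,0,0,0,-5.78,85]
    - [5.37,9.4,0,0,0,-5.78,85]
    - [5.37,9.4,0,0,0,-5.78,85]
    - [5.37,9.4,0,0,0,-5.78,85]
    - [5.37,9.4,0,0,0,-5.78,85]
    - [5.37,9.4,0,0,0,-5.78,85]

```text
time: 8.57
eef_pos: [0.4872, -0.1742, 0.2266]
tool_rot: [-3.134, -0.05, -0.013]
force: [2.3, -0.2, 0.7]
gripper_width: 0.993
```

move_arm:
  increments:
    - [0,0,0,0,0,0,85]

```text
time: 8.7
eef_pos: [0.4858, -0.1778, 0.2253]
tool_rot: [-3.134, -0.042, -0.009]
force: [-0.3, 0.5, -1.5]
gripper_width: 0.997
```

```bash
python3 - <<'E'
from h import *
print(st()[1],st()[0]["qpos"].round(2));go([.480,-.322,.18],91.8)
snap("top","t2")
im=camera("side");cv2.imwrite("pics/s2_full.png",im[:,:,::-1])
# socket refine, unshadowed now?
t=cv2.imread("pics/t2.png")
a=cv2.resize(t[150:225,290:370],None,fx=5,fy=5,interpolation=cv2.INTER_CUBIC)
b=cv2.resize(t[185:260,175:275],None,fx=3.9,fy=3.9,interpolation=cv2.INTER_CUBIC)
o=np.zeros((375,790,3),np.uint8);o[:,:400]=a;o[:292,400:790]=b[:292,:390];cv2.imwrite("pics/crop3.png",o)
E
```

```text
[ 0.4857863  -0.17776328  0.22531772] [ 0.02  0.1  -0.34 -0.01 -1.13  1.58]
inc [-0.165  2.406  0.737] turn [-0.091  0.109 29.954] yaw0 -88.47 j6 1.58 t 8.7
inc [-0.165  2.406  0.737] turn [-0.069 -0.058 -0.046] yaw0 -88.47 j6 1.58 t 8.7
```

View pics/crop3.png

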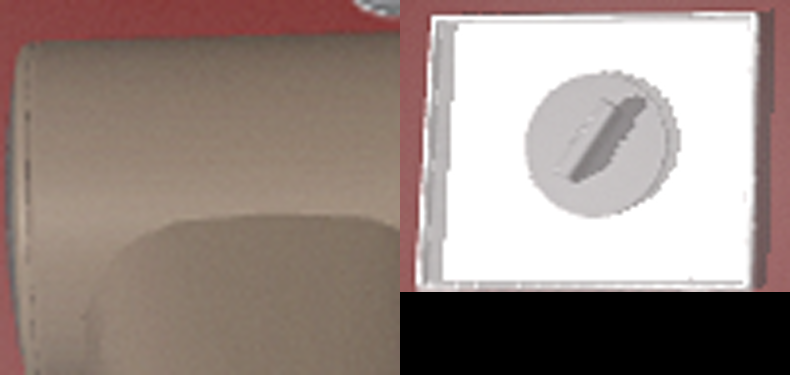

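The cap lies flat in the tray (crop 600,145); the arm hides the socket. Moving on above the footrest.

move_arm:
  increments:
    - [-0.16,2.4,0,-0.07,-0.06,0,85]
    - [-0.16,2.4,0,-0.07,-0.06,0,85]
    - [-0.16,2.4,0.2,-0.07,-0.06,0,85]
    - [-0.16,2.4,0.4,-0.07,-0.06,0,85]
    - [-0.16,2.4,0.6,-0.07,-0.06,0,85]
    - [-0.16,2.4,0.6,-0.07,-0.06,0,85]

```text
time: 9.55
eef_pos: [0.481, -0.3173, 0.1872]
tool_rot: [-3.14, -0.049, 0.003]
force: [-0.8, -0.3, -0.0]
gripper_width: 0.997
```

```bash
python3 - <<'E'
from h import *
print(st()[1]);go([.480,-.322,.104],91.8)
t=snap("top","t3");s=camera("side");cv2.imwrite("pics/s3_full.png",s[:,:,::-1])
a=cv2.resize(t[170:295,390:500],None,fx=3.6,fy=3.6,interpolation=cv2.INTER_CUBIC)
b=cv2.resize(s[90:190,340:440],None,fx=3.9,fy=3.9,interpolation=cv2.INTER_CUBIC)
o=np.zeros((450,790,3),np.uint8);o[:,:396]=a;o[:390,400:790]=b;cv2.imwrite("pics/crop4.png",o[:,:,::-1])
E
```

```text
[ 0.48099859 -0.31728042  0.18722205]
inc [-0.017  0.08   1.387] turn [2.4e-02 1.8e-02 3.0e+01] yaw0 -88.2 j6 1.85 t 9.55
inc [-0.017  0.08   1.387] turn [-0.012  0.016 -0.   ] yaw0 -88.2 j6 1.85 t 9.55
```

View pics/crop4.png

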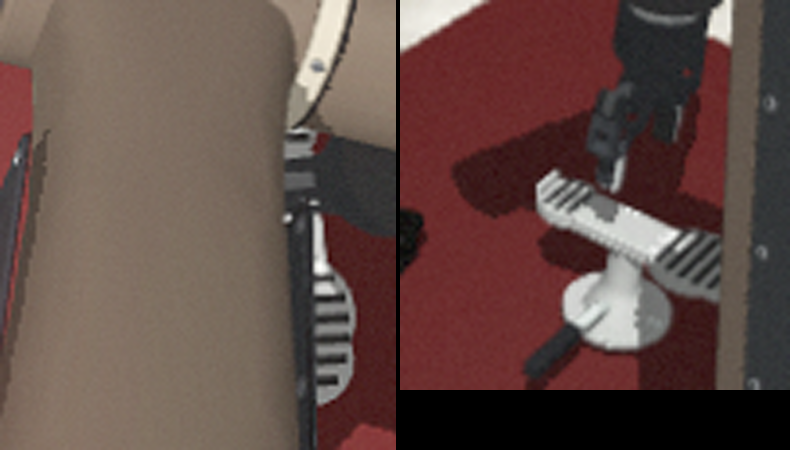

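The fingers straddle the waist in the side view (crop 610,180 and 680,120). Descending and gripping.

move_arm:
  increments:
    - [0,0.07,0.5,0,0,0,85]
    - [0,0.07,1,0,0,0,85]
    - [0,0.07,1.3,0,0,0,85]
    - [-0.02,0.07,1.41,0,0,0,85]
    - [-0.02,0.07,1.41,0,0,0,85]
    - [-0.02,0.07,1.41,0,0,0,40]
    - [-0.02,0.07,1.41,0,0,0,40]
    - [-0.02,0.07,1.41,0,0,0,40]
  newtons: 90

```text
time: 10.65
eef_pos: [0.4818, -0.3228, 0.1055]
tool_rot: [3.14, 0.05, 0.005]
force: [0.6, -0.2, 6.0]
gripper_width: 0.541
```

move_arm:
  increments:
    - [0,0,0,0,0,0,40]
    - [0,0,0,0,0,0,40]
    - [0,0,0,0,0,0,40]
    - [0,0,-0.1,0,0,0,40]

```text
time: 11.15
eef_pos: [0.4805, -0.3221, 0.1102]
tool_rot: [-3.141, -0.049, -0.0]
force: [-0.2, -0.3, -7.4]
gripper_width: 0.539
```

```bash
python3 - <<'E'
from h import *
s,p,r=st();print(p,s["force"],s["wrist_torque"],s["gripper_width"]*85.4,s["qpos"].round(2));go([.480,-.322,.104],91.8)
E
```

```text
[ 0.48048535 -0.32206301  0.11016868] [-0.21734415 -0.2889752  -7.43515793] [ 0.02188791 -0.09417499  0.01394813] 46.068660142667355 [-0.25  0.31 -0.36 -0.   -0.9   1.86]
inc [-0.008 -0.001  0.103] turn [-3.0000e-03  7.0000e-03  2.9997e+01] yaw0 -88.22 j6 1.86 t 11.15
inc [-0.008 -0.001  0.103] turn [-0.004 -0.002 -0.003] yaw0 -88.22 j6 1.86 t 11.15
```

move_arm:
  increments:
    - [0,0,-0.7,0,0,0,40]
    - [0,0,-1.4,0,0,0,40]
    - [0,0,-1.7,0,0,0,40]
    - [0,0,-1.7,0,0,0,40]

```text
time: 11.65
eef_pos: [0.4806, -0.322, 0.2129]
tool_rot: [-3.141, -0.048, -0.003]
force: [-0.1, -0.2, -8.2]
gripper_width: 0.542
```

```bash
python3 - <<'E'
from h import *
s,p,r=st();print(p,s["force"]);go([.622,.0365,.2],-42)
t=cv2.imread("pics/s3_full.png");cv2.imwrite("pics/crop5.png",cv2.resize(t[170:230,270:340],None,fx=9,fy=9,interpolation=cv2.INTER_CUBIC))
E
```

```text
[ 0.48062987 -0.32195792  0.21287125] [-0.11862773 -0.21856299 -8.24428219]
inc [ 2.539 -5.899  0.222] turn [ 2.000e-03 -1.800e-02 -7.705e+00] yaw0 -88.23 j6 1.86 t 11.65
inc [ 2.539 -5.899  0.222] turn [-2.2000e-02 -3.0000e-03  2.2295e+01] yaw0 -88.23 j6 1.86 t 11.65
```

View pics/crop5.png

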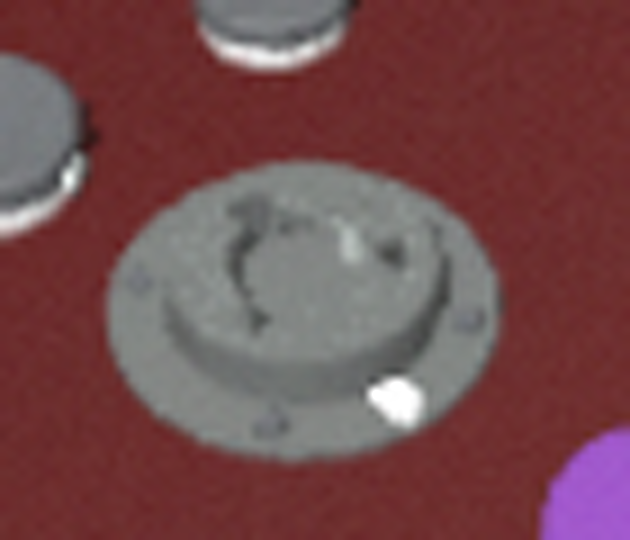

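The bore and slots are clear in the side view: slots near crop (250,210), (258,322) and (395,250), pointer (397,400). Refining the centre and heading from contours in both views.

```bash
python3 - <<'E'
from h import *
def circ(W):
    A=np.c_[W[:,:2],np.ones(len(W))];s=np.linalg.lstsq(A,(W[:,:2]**2).sum(1),rcond=None)[0];c=s[:2]/2;return c,np.sqrt(s[2]+c@c)
for n,f,box in(("top","top0",(295,150,365,222)),("side","s3_full",(275,180,332,225))):
    im=cv2.imread(f"pics/{f}.png").astype(int);g=((im[:,:,2]-im[:,:,1]<35)).astype(np.uint8)
    m=np.zeros_like(g);x0,y0,x1,y1=box;m[y0:y1,x0:x1]=g[y0:y1,x0:x1]
    P=max(cv2.findContours(m,0,cv2.CHAIN_APPROX_NONE)[0],key=cv2.contourArea).reshape(-1,2)
    br=(im.min(2)>225);br[:y0]=0;br[y1:]=0;br[:,:x0]=0;br[:,x1:]=0
    q=np.argwhere(br)[:,::-1].mean(0)
    for z in(.0,.004,.008):
        W=onz(n,P,z);c,r=circ(W);k=abs(np.linalg.norm(W[:,:2]-c,axis=1)-r)<.004;c,r=circ(W[k]);pp=onz(n,[q],.008)[0,:2]
        print(n,z,c.round(4),round(r*2000,1),"n",len(P),k.sum(),"ptr",q.round(1),pp.round(4),np.degrees(np.arctan2(*(pp-c)[::-1])).round(1),np.linalg.norm(pp-c).round(3))
E
```

```text
top 0.0 [0.6193 0.0318] 154.6 n 152 152 ptr [323.9 207.9] [0.555  0.0459] 167.6 0.066
top 0.004 [0.6184 0.0318] 154.0 n 152 152 ptr [323.9 207.9] [0.555  0.0459] 167.5 0.065
top 0.008 [0.6175 0.0318] 153.5 n 152 152 ptr [323.9 207.9] [0.555  0.0459] 167.3 0.064
side 0.0 [0.6223 0.0303] 156.0 n 109 109 ptr [311.6 212.6] [0.5658 0.0462] 164.3 0.059
side 0.004 [0.6196 0.0329] 155.4 n 109 109 ptr [311.6 212.6] [0.5658 0.0462] 166.1 0.055
side 0.008 [0.6169 0.0355] 154.8 n 109 109 ptr [311.6 212.6] [0.5658 0.0462] 168.2 0.052
```

move_arm:
  increments:
    - [2.54,-5.9,0,0,0,-7.7,40]
    - [2.54,-5.9,0,0,0,-7.7,40]
    - [2.54,-5.9,0,0,0,-7.7,40]
    - [2.54,-5.9,0,0,0,-7.7,40]
    - [2.54,-5.9,0,0,0,-7.7,40]
    - [2.54,-5.9,0,0,0,-7.7,40]
    - [2.54,-5.9,0,0,0,-7.7,40]
    - [2.54,-5.9,0,0,0,-7.7,40]

```text
time: 12.65
eef_pos: [0.621, 0.0373, 0.2109]
tool_rot: [-2.869, -1.279, 0.003]
force: [0.2, -0.8, -7.0]
gripper_width: 0.54
```

```bash
python3 - <<'E'
from h import *
s,p,r=st();print(p,s["force"]);go([.622,.0365,.15],-42.5)
t=snap("top","t6");s=camera("side");cv2.imwrite("pics/s6_full.png",s[:,:,::-1])
a=cv2.resize(t[100:240,260:400],None,fx=2.8,fy=2.8,interpolation=cv2.INTER_CUBIC)
b=cv2.resize(s[90:220,240:370],None,fx=4.6,fy=4.6,interpolation=cv2.INTER_CUBIC)[:600,:]
o=np.zeros((598,800,3),np.uint8);o[:392,:200]=a[:,96:296];o[:598,200:798]=b[:598];cv2.imwrite("pics/crop6.png",o[:,:,::-1])
E
```

```text
[0.62101005 0.03726315 0.21093678] [ 0.24395038 -0.82644969 -6.97994043]
inc [0.003 0.022 1.016] turn [-0.014  0.016  0.09 ] yaw0 -41.96 j6 2.04 t 12.65
inc [0.003 0.022 1.016] turn [-2.500e-02 -2.100e-02 -2.991e+01] yaw0 -41.96 j6 2.04 t 12.65
```

View pics/crop6.png

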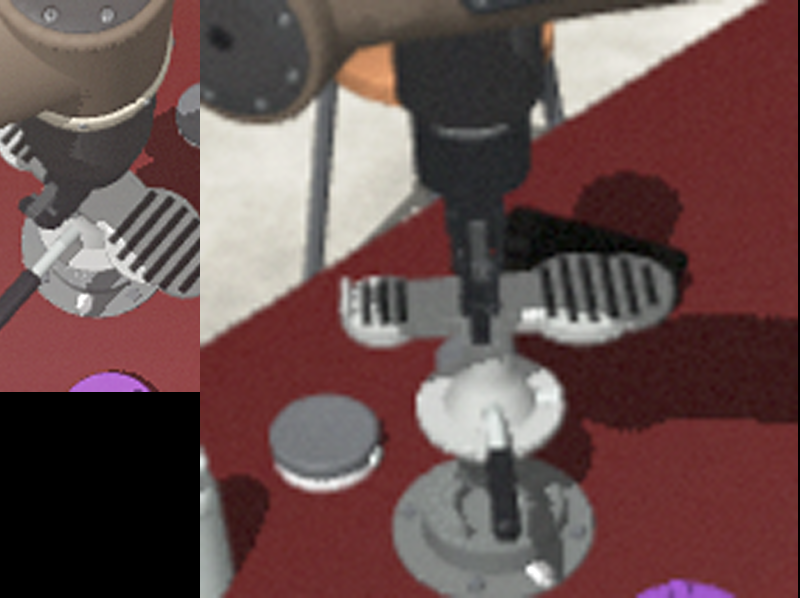

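Side view: the footrest hangs upright and nearly broadside to the camera. Its flange ellipse spans crop 416–565, so the flange edges tell the axis offset along the sole.

```bash
python3 - <<'E'
from h import *
im=cv2.imread("pics/s6_full.png").astype(int)
s,p,r=st();M=r.as_matrix();y=np.degrees(np.arctan2(M[1,1],M[0,1]));hd=np.radians(y-90)
print("tool",M[:,2].round(4),"heading",np.degrees(hd)%360)
rows=range(172,186);L=[];Rr=[]
for v in rows:
    w=im[v,275:335]; red=(w[:,2]-w[:,1]); k=np.where((red<30)&(w.min(1)>85))[0]
    L.append(k.min()+275 if len(k) else None);Rr.append(k.max()+275 if len(k) else None)
print(list(zip(rows,L,Rr)))
u=np.array([np.cos(hd),np.sin(hd)]);th=np.radians(np.arange(0,360,3))
for d in(.003,.006,.009):
    c=p[:2]+d*u
    for z in(.127,.134):
        Q=proj("side",np.c_[c[0]+.053*np.cos(th),c[1]+.053*np.sin(th),np.full(len(th),z)])
        print(d,z,"L",Q[Q[:,0].argmin()].round(1),"R",Q[Q[:,0].argmax()].round(1),"bot",Q[:,1].max().round(1))
    g=np.r_[c+.156*np.array([np.sin(hd),-np.cos(hd)]),.163];T=np.r_[c+.129*u,.231];H=np.r_[c-.1*u,.231];print("leverend",proj("side",g).round(1),"toe",proj("side",T).round(1),"heel",proj("side",H).round(1))
print("socket ctr px z.03",proj("side",[.6185,.0325,.03]).round(1))
E
```

```text
tool [-8.e-04 -1.e-04 -1.e+00] heading 227.92903055204158
[(172, np.int64(289), np.int64(317)), (173, np.int64(288), np.int64(317)), (174, np.int64(288), np.int64(318)), (175, np.int64(287), np.int64(318)), (176, np.int64(287), np.int64(318)), (177, np.int64(287), np.int64(318)), (178, np.int64(275), np.int64(318)), (179, np.int64(275), np.int64(318)), (180, np.int64(275), np.int64(318)), (181, np.int64(275), np.int64(318)), (182, np.int64(275), np.int64(317)), (183, np.int64(275), np.int64(317)), (184, np.int64(275), np.int64(316)), (185, np.int64(275), np.int64(315))]
0.003 0.127 L [286.4 178.9] R [318.3 178.7] bot 189.8
0.003 0.134 L [286.3 177.4] R [318.3 177.2] bot 188.3
leverend [[305.2 205.5]] toe [[342.3 152.2]] heel [[269.5 156.2]]
0.006 0.127 L [287.3 178.9] R [319.2 178.7] bot 189.7
0.006 0.134 L [287.2 177.3] R [319.2 177.2] bot 188.2
leverend [[306.2 205.4]] toe [[343.2 152.1]] heel [[270.5 156.1]]
0.009 0.127 L [288.2 178.8] R [320.1 178.6] bot 189.7
0.009 0.134 L [288.1 177.3] R [320.1 177.1] bot 188.1
leverend [[307.2 205.4]] toe [[344.1 152.1]] heel [[271.4 156.1]]
socket ctr px z.03 [[303.4 198.6]]
```

```bash
python3 - <<'E'
from h import *
go([.623,.0369,.142],-42.5)
E
```

```text
inc [0.039 0.012 1.167] turn [-0.005  0.006  0.072] yaw0 -42.07 j6 2.04 t 12.75
inc [0.039 0.012 1.167] turn [-9.0000e-03 -7.0000e-03 -2.9928e+01] yaw0 -42.07 j6 2.04 t 12.75
```

move_arm:
  increments:
    - [0.04,0.01,0.5,0,0,0.07,40]
    - [0.04,0.01,0.9,0,0,0.07,40]
    - [0.04,0.01,1.1,0,0,0.07,40]
    - [0.04,0.01,1.17,0,0,0.07,40]
    - [0.04,0.01,1.17,0,0,0.07,40]
    - [0.04,0.01,1.17,0,0,0.07,40]

```text
time: 13.5
eef_pos: [0.6235, 0.037, 0.1428]
tool_rot: [2.875, 1.266, 0.001]
force: [-0.3, 0.4, -7.0]
gripper_width: 0.545
```

```bash
python3 - <<'E'
from h import *
print(st()[0]["force"],st()[1]);go([.623,.0369,.114],-42.5)
t=snap("top","t7");s=camera("side");cv2.imwrite("pics/s7_full.png",s[:,:,::-1])
im=s[:,:,::-1].astype(int)
for v in range(186,204,2):
    w=im[v,270:340];print(v,"".join("r" if a[2]-a[1]>35 else "W" if a.min()>150 else "g" if a.min()>85 else "d" for a in w))
p=st()[1];hd=np.radians(227.5);c=p[:2]+.006*np.array([np.cos(hd),np.sin(hd)]);th=np.radians(np.arange(0,360,3))
for cc,z,R0 in((c,.06,.053),(np.array([.619,.0325]),.03,.054)):
    Q=proj("side",np.c_[cc[0]+R0*np.cos(th),cc[1]+R0*np.sin(th),np.full(len(th),z)]);print(Q[Q[:,0].argmin()].round(1),Q[Q[:,0].argmax()].round(1),Q[:,1].max())
E
```

```text
[-0.33399092  0.35894525 -6.99418374] [0.62353709 0.03704515 0.14282455]
inc [-0.008 -0.005  0.48 ] turn [ 0.004 -0.007  0.002] yaw0 -42.49 j6 2.03 t 13.5
inc [-0.008 -0.005  0.48 ] turn [ 1.0000e-02  7.0000e-03 -2.9998e+01] yaw0 -42.49 j6 2.03 t 13.5
186 ggggggggddrrrrrrddddgggWggWWWWWWWWWWggggWWWWWWgdddrdddrddddrrrdrdddddd
188 ggggggggWgrrrrrrrrgWWWWWWWWWWWWWWWWWWWWggWWWWWWgdddddrdddddrdddddddddd
190 gggggdgWgrrrrrrrrgWWWWWWWWWWWWWWWWWWWWWWggWWWWWWgrrrrrdddddddddddrrrrr
192 ggdggWgrrrrrrrrrrWWWWWWWWWWWWWWWWWWWWWWWWgWWWWWWgdrrrrrrrrrrrrrrrrrrrr
194 WWWWgrrrrrrrrrrrrgWWWWWWWWWWWWWWWWWWWWWWWWWWWWWWgdddrrrrrrrrrrrrrrrrrr
196 rrrrrrrrrrrrrrrgggWWWWWWWWWWWWWWWWWggWWWWWWWWWWgdddggrrrrrrrrrrrrrrrrr
198 rrrrrrrrrrrrrggggggWWWWWWWWWWWWWWWWggWWWWWWWWggddddgggrrrrrrrrrrrrrrrr
200 rrrrrrrrrrrrggggggggWWWWWWWWWWWWWWWWggWWWWWggdddgdgggggrrrrrrrrrrrrrrr
202 rrrrrrrrrrrrgggggggggggggWWWWWWWgggggWWWgggdddggddgggggdrrrrrrrrrrrrrr
[287.6 192.9] [318.3 192.7] 203.75565638569563
[287.9 198.9] [318.7 198.7] 209.9780724771988
```

move_arm:
  increments:
    - [0,0,0.1,0,0,0,40]
    - [0,0,0.17,0,0,0,40]
    - [0,0,0.22,0,0,0,40]
    - [0,0,0.26,0,0,0,40]
    - [0,0,0.26,0,0,0,40]

```text
time: 14.22
eef_pos: [0.6233, 0.0371, 0.1267]
tool_rot: [-2.875, -1.266, -0.0]
force: [-1.3, 0.2, -6.2]
gripper_width: 0.54
```

```bash
python3 - <<'E'
from h import *
s=st()[0];print(s["force"],s["wrist_torque"],st()[1]);go([.623,.0369,.114],-42.5)
E
```

```text
[-1.29531222  0.23544308 -6.24615817] [-0.07423514 -0.12112003  0.04239177] [0.62326018 0.03705628 0.12673138]
inc [-0.005 -0.001  0.212] turn [-0.    -0.     0.002] yaw0 -42.49 j6 2.03 t 14.22
inc [-0.005 -0.001  0.212] turn [ 1.0000e-03 -0.0000e+00 -2.9998e+01] yaw0 -42.49 j6 2.03 t 14.22
```

move_arm:
  increments:
    - [0,0,0.08,0,0,0,40]
    - [0,0,0.14,0,0,0,40]
    - [0,0,0.2,0,0,0,40]
    - [0,0,0.24,0,0,0,40]
    - [0,0,0.24,0,0,0,40]

```text
time: 14.85
eef_pos: [0.6238, 0.0373, 0.115]
tool_rot: [2.874, 1.267, 0.003]
force: [-7.0, 1.4, 12.9]
gripper_width: 0.54
```

```bash
python3 - <<'E'
from h import *
s=st()[0];print(s["force"],s["wrist_torque"],st()[1])
im=camera("side")[:,:,::-1].astype(int);cv2.imwrite("pics/s8_full.png",im)
for v in range(188,214,2):
    w=im[v,270:340];print(v,"".join("r" if a[2]-a[1]>35 else "W" if a.min()>150 else "g" if a.min()>85 else "d" for a in w))
E
```

```text
[-6.97714721  1.38035011 12.89287456] [ 0.79020146  2.93749885 -0.02848051] [0.62376879 0.03733393 0.11501045]
188 ggggggdgWgrrrrrddddrdddddggggggggggggggggddddddddddddrdddrrddddddddddr
190 gggggdgWgrrrrrddddddddggggggggWWWWWWgggggggWWdddddddddddddddddddddrddd
192 gggggWgrrrrrrrrdddddggWWWggWWWWWWWWWgggggWWWWWgdgddrdddddddddddrdddrrr
194 WWWWgrrrrrrrrrrrddgWWWWWWWWWWWWWWWWWWWWgggWWWWWggggdrrdddddddddrrrrrrr
196 rrrrrrrrrrrrrrrgggWWWWWWWWWWWWWWWWWWWWWWggWWWWWWgggggrrrrrrrrrrrrrrrrr
198 rrrrrrrrrrrrrgggggWWWWWWWWWWWWWWWWWWWWWWWgWWWWWWggggggrrrrrrrrrrrrrrrr
200 rrrrrrrrrrrrggggggWWWWWWWWWWWWWWWWWgWWWWWWWWWWWWgdgggggrrrrrrrrrrrrrrr
202 rrrrrrrrrrrrgggggggWWWWWWWWWWWWWWWWggWWWWWWWWWWgddgggggdrrrrrrrrrrrrrr
204 rrrrrrrrrrrrggggggggWWWWWWWWWWWWWWWWggWWWWWWWggddggggggdrrrrrrrrrrrrrr
206 rrrrrrrrrrrrggggggggggWWWWWWWWWWWWWWggWWWWWgggddgggggggdrrrrrrrrrrrrrr
208 rrrrrrrrrrrrggggggggggggggWWWWWWggggdgWWgggggddggggggggrrrrrrrrrrrrrrr
210 rrrrrrrrrrrrrgggggggggggggggggggdddddddgggggdgggggggggrrrrrrrrrrrrrrrr
212 rrrrrrrrrrrrrrggggggggggggggggggdddddddddgWWWWgggggggrrrrrrrrrrrrrrrrr[ WARN:0@1.178] global loadsave.cpp:1063 imwrite_ Unsupported depth image for selected encoder is fallbacked to CV_8U.
```

Upward contact force at TCP z 0.115, which is about where the flange should meet the rim. Letting go and rising.

move_arm:
  increments:
    - [0,0,-0.02,0,0,0,48]
    - [0,0,-0.02,0,0,0,60]
    - [0,0,-0.02,0,0,0,85]
    - [0,0,-0.02,0,0,0,85]
    - [0,0,-0.5,0,0,0,85]
    - [0,0,-1.2,0,0,0,85]
    - [0,0,-1.9,0,0,0,85]
    - [0,0,-1.9,0,0,0,85]

```text
time: 15.9
eef_pos: [0.6257, 0.0376, 0.2333]
tool_rot: [2.873, 1.267, 0.014]
force: [-0.4, 0.8, -0.8]
gripper_width: 0.993
```

```bash
python3 - <<'E'
from h import *
s=st()[0];print(s["force"],st()[1],s["qpos"].round(2))
L=np.radians(137.5);g=np.array([.619,.0325])+.12*np.array([np.cos(L),np.sin(L)]);print(g)
go([g[0],g[1],.20],227.5)
t=camera("top");im=camera("side");cv2.imwrite("pics/s9_full.png",im[:,:,::-1])
a=cv2.resize(t[120:240,260:380],None,fx=3.1,fy=3.1,interpolation=cv2.INTER_CUBIC)
b=cv2.resize(im[130:230,250:350],None,fx=4,fy=4,interpolation=cv2.INTER_CUBIC)
o=np.zeros((400,790,3),np.uint8);o[:372,:372]=a;o[:400,385:785]=b;cv2.imwrite("pics/crop9.png",o[:,:,::-1])
E
```

```text
[-0.42546529  0.7652563  -0.75870435] [0.62565154 0.0375939  0.23329007] [ 0.37  0.27 -0.11  0.   -1.18  2.03]
[0.53052672 0.11357082]
inc [-0.139 -2.028  0.542] turn [-1.4000e-02 -9.9000e-02  1.5014e+01] yaw0 -42.42 j6 2.03 t 15.9
inc [-0.139 -2.028  0.542] turn [ 9.9000e-02 -1.4000e-02 -1.4986e+01] yaw0 -42.42 j6 2.03 t 15.9
```

View pics/crop9.png

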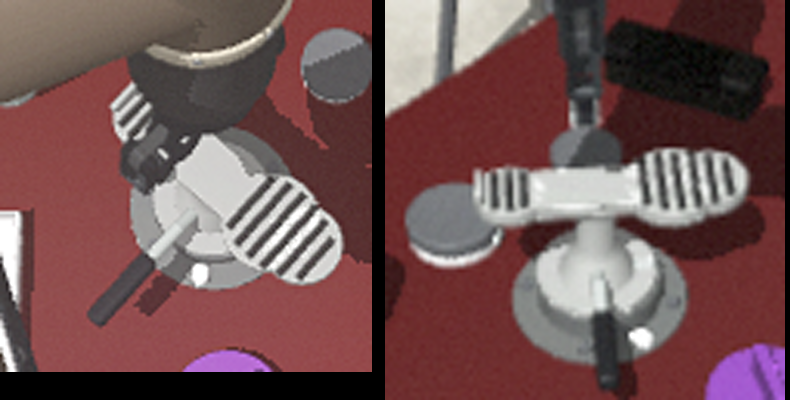

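Both views show the footrest upright, flange on the rim with toe at its entry angle, tip of the lever at crop (97,318). Measuring the lever and moving above it.

```bash
python3 - <<'E'
from h import *
F=lambda x,y:[260+x/3.1-.4,120+y/3.1-.4]
l=onz("top",[F(97,318),F(153,260)],.068);print(l,np.linalg.norm(l[1]-l[0]),np.degrees(np.arctan2(*(l[0]-l[1])[[1,0]])),"grip120",l[0]+(l[1]-l[0])/np.linalg.norm(l[1]-l[0])*.036)
print("lever-derived axis",l[0]+(l[1]-l[0])/np.linalg.norm(l[1]-l[0])*.156)
b=onz("top",[[257,128]],.12);print("bottle top",b)
E
```

```text
[[0.50656927 0.13359504 0.068     ]
 [0.55709048 0.08536188 0.068     ]] 0.06984862961384937 136.32725585528047 grip120 [0.53260791 0.10873566 0.068     ]
lever-derived axis [0.6194034  0.02587105 0.068     ]
bottle top [[0.75350045 0.22236606 0.12      ]]
```

move_arm:
  increments:
    - [-0.1,-2.03,0,0,0,7.5,50]
    - [-0.13,-2.03,0,0,0,15,50]
    - [-0.14,-2.03,0,0,0,15,50]
    - [-0.14,-2.03,0,0,0,15,50]
    - [-0.14,-2.03,0.2,0,0,15,50]
    - [-0.14,-2.03,0.5,0,0,15,50]
    - [-0.14,-2.03,0.8,0,0,15,50]
    - [-0.14,-2.03,1,0,0,15,50]

```text
time: 17.0
eef_pos: [0.5271, 0.1129, 0.1668]
tool_rot: [2.974, -1.011, 0.0]
force: [1.4, 0.7, -0.5]
gripper_width: 0.588
```

```bash
python3 - <<'E'
from h import *
go([.5315,.111,.050],227)
E
```

```text
inc [ 0.077 -0.02   1.946] turn [ 0.005 -0.004  0.908] yaw0 -127.55 j6 0.34 t 17.0
inc [ 0.077 -0.02   1.946] turn [ 6.0000e-03  7.0000e-03 -2.9092e+01] yaw0 -127.55 j6 0.34 t 17.0
```

move_arm:
  increments:
    - [0.08,-0.02,0.6,0,0,0.9,50]
    - [0.08,-0.02,1.2,0,0,0.9,50]
    - [0.08,-0.02,1.7,0,0,0.9,50]
    - [0.08,-0.02,1.95,0,0,0.9,50]
    - [0.08,-0.02,1.95,0,0,0.9,50]
    - [0.08,-0.02,1.95,0,0,0.9,10]
    - [0.08,-0.02,1.95,0,0,0.9,10]
    - [0.08,-0.02,1.95,0,0,0.9,10]
  newtons: 60

```text
time: 18.0
eef_pos: [0.5327, 0.1115, 0.0509]
tool_rot: [-2.922, 1.149, -0.003]
force: [0.9, 1.8, 1.2]
gripper_width: 0.199
```

move_arm:
  increments:
    - [0,0,0,0,0,0,10]
    - [0,0,0,0,0,0,10]

```text
time: 18.25
eef_pos: [0.5328, 0.1115, 0.0511]
tool_rot: [-2.922, 1.149, -0.004]
force: [0.9, 0.8, 0.4]
gripper_width: 0.199
```

```bash
cat > arc.py <<'E'
from h import *
import sys
s,p,r=st();print(p.round(4),s["force"].round(1),s["wrist_torque"].round(2),round(s["gripper_width"]*85.4,1),s["qpos"].round(2))
c=np.array([.619,.0325]);v=p[:2]-c;a0=np.degrees(np.arctan2(v[1],v[0]));rad=np.linalg.norm(v);print("ang",a0,"rad",rad)
yaw=np.degrees(np.arctan2(*r.as_matrix()[[1,0],1]));print("yaw",yaw)
for d in map(float,sys.argv[1:]):
    a=np.radians(a0-d);q=np.r_[c+rad*np.array([np.cos(a),np.sin(a)]),p[2]]
    print(d,(r.inv().apply(q-p)/.06).round(3).tolist(),"turn",round(d/6,2))
E
python3 arc.py 5 10 15 20 25 30 35 40
```

```text
[0.5328 0.1115 0.0511] [0.9 0.8 0.4] [ 0.18 -0.26  0.08] 17.0 [ 0.57  0.33 -0.5   0.   -0.73  0.25]
ang 137.500489901693 rad 0.11697926547761771
yaw -132.92472604071355
5.0 [0.006, -0.17, 0.0] turn 0.83
10.0 [0.027, -0.339, 0.001] turn 1.67
15.0 [0.063, -0.505, 0.001] turn 2.5
20.0 [0.113, -0.668, 0.002] turn 3.33
25.0 [0.177, -0.825, 0.002] turn 4.17
30.0 [0.254, -0.977, 0.003] turn 5.0
35.0 [0.344, -1.121, 0.003] turn 5.83
40.0 [0.447, -1.257, 0.004] turn 6.67
```

move_arm:
  increments:
    - [0.01,-0.17,0,0,0,0.83,10]
    - [0.03,-0.34,0,0,0,1.67,10]
    - [0.06,-0.5,0,0,0,2.5,10]
    - [0.11,-0.67,0,0,0,3.33,10]
    - [0.18,-0.82,0,0,0,4.17,10]
    - [0.25,-0.98,0,0,0,5,10]
    - [0.34,-1.12,0,0,0,5.83,10]
    - [0.34,-1.12,0,0,0,5.83,10]

```text
time: 19.25
eef_pos: [0.5933, 0.1467, 0.051]
tool_rot: [-2.441, 1.974, -0.002]
force: [-0.3, 0.9, 1.7]
gripper_width: 0.197
```

```bash
python3 arc.py 4 8 12 15 18 21 24 27 30
```

```text
[0.5933 0.1467 0.051 ] [-0.3  0.9  1.7] [ 0.1   0.28 -0.24] 16.8 [ 0.56  0.42 -0.35  0.   -0.8  -0.35]
ang 102.67841223595269 rad 0.11705260210930732
yaw -167.92106640248798
4.0 [0.003, -0.136, 0.0] turn 0.67
8.0 [0.016, -0.272, 0.001] turn 1.33
12.0 [0.038, -0.406, 0.001] turn 2.0
15.0 [0.061, -0.506, 0.001] turn 2.5
18.0 [0.089, -0.604, 0.001] turn 3.0
21.0 [0.122, -0.7, 0.001] turn 3.5
24.0 [0.16, -0.795, 0.002] turn 4.0
27.0 [0.203, -0.888, 0.002] turn 4.5
30.0 [0.251, -0.978, 0.002] turn 5.0
```

move_arm:
  increments:
    - [0,-0.14,0,0,0,0.67,10]
    - [0.02,-0.27,0,0,0,1.33,10]
    - [0.04,-0.41,0,0,0,2,10]
    - [0.06,-0.51,0,0,0,2.5,10]
    - [0.09,-0.6,0,0,0,3,10]
    - [0.12,-0.7,0,0,0,3.5,10]
    - [0.16,-0.8,0,0,0,4,10]
    - [0.16,-0.8,0,0,0,4,10]
  newtons: 90

```text
time: 20.25
eef_pos: [0.6424, 0.1472, 0.0511]
tool_rot: [-1.98, 2.436, -0.002]
force: [1.8, -1.4, -0.2]
gripper_width: 0.19
```

```bash
python3 arc.py 1 2 3 4 6 8 10
```

```text
[0.6424 0.1472 0.0511] [ 1.8 -1.4 -0.2] [-0.5  -0.51  0.23] 16.2 [ 0.52  0.49 -0.23  0.   -0.85 -0.73]
ang 78.46165776176187 rad 0.11703399367447277
yaw 168.21872236530396
1.0 [0.0, -0.034, 0.0] turn 0.17
2.0 [0.001, -0.068, 0.0] turn 0.33
3.0 [0.002, -0.102, 0.0] turn 0.5
4.0 [0.004, -0.136, 0.0] turn 0.67
6.0 [0.01, -0.204, 0.0] turn 1.0
8.0 [0.018, -0.272, 0.001] turn 1.33
10.0 [0.028, -0.339, 0.001] turn 1.67
```

move_arm:
  increments:
    - [0,-0.03,0,0,0,0.17,10]
    - [0,-0.07,0,0,0,0.33,10]
    - [0,-0.1,0,0,0,0.5,10]
    - [0,-0.14,0,0,0,0.67,10]
    - [0,-0.14,0,0,0,0.67,10]

```text
time: 20.88
eef_pos: [0.6458, 0.1465, 0.0505]
tool_rot: [1.898, -2.499, -0.004]
force: [-18.9, 10.0, 9.4]
gripper_width: 0.188
```

```bash
python3 arc.py 1 2 3 4 6; python3 - <<'E'
from h import *
t=camera("top");im=camera("side");cv2.imwrite("pics/t10_full.png",t[:,:,::-1]);cv2.imwrite("pics/s10_full.png",im[:,:,::-1])
a=cv2.resize(t[110:260,240:380],None,fx=2.8,fy=2.8,interpolation=cv2.INTER_CUBIC)
b=cv2.resize(im[130:230,250:350],None,fx=4,fy=4,interpolation=cv2.INTER_CUBIC)
o=np.zeros((420,795,3),np.uint8);o[:,:392]=a;o[:400,395:795]=b;cv2.imwrite("pics/crop10.png",o[:,:,::-1])
c=np.array([.619,.0325])
for h in(168,175,182): 
  h=np.radians(h);u=np.array([np.cos(h),np.sin(h)]);print(np.degrees(h),"toe side",proj("side",np.r_[c+.129*u,.138]).round(1),"heel",proj("side",np.r_[c-.1*u,.138]).round(1),"toe top",proj("top",np.r_[c+.129*u,.138]).round(1))
E
```

```text
[0.6458 0.1465 0.0505] [-18.9  10.    9.4] [3.24 6.64 2.01] 16.1 [ 0.52  0.5  -0.22 -0.   -0.86 -0.79]
ang 76.77888593069814 rad 0.11708665090312276
yaw 164.42952010829978
1.0 [-0.001, -0.034, -0.0] turn 0.17
2.0 [-0.002, -0.068, -0.0] turn 0.33
3.0 [-0.002, -0.102, -0.0] turn 0.5
4.0 [-0.001, -0.136, -0.001] turn 0.67
6.0 [0.002, -0.204, -0.001] turn 1.0
168.0 toe side [[325.3 199.1]] heel [[286.5 159.8]] toe top [[317.9 223.8]]
175.0 toe side [[329.2 196.8]] heel [[283.6 161.3]] toe top [[324.2 224.7]]
182.0 toe side [[332.6 194.2]] heel [[280.9 162.9]] toe top [[330.5 224.8]]
```

move_arm:
  increments:
    - [0,-0.1,0,0,0,0,10]
    - [0,-0.14,0,0,0,0,10]
    - [0,-0.18,0,0,0,0,10]
    - [0,-0.18,0,0,0,0,10]

```text
time: 21.48
eef_pos: [0.647, 0.1463, 0.0499]
tool_rot: [1.896, -2.487, -0.017]
force: [-36.9, 20.2, 22.3]
gripper_width: 0.188
```

```bash
python3 arc.py
```

```text
[0.647  0.1463 0.0499] [-36.9  20.2  22.3] [ 6.98 13.19  1.46] 16.0 [ 0.51  0.5  -0.2  -0.01 -0.88 -0.77]
ang 76.16014686491697 rad 0.11722132716730006
yaw 164.6401762461917
```

Tangential force rose to about 40 N (over 4 N m) with only 0.6° of movement, and about 61° has been swept, so this is the stop. Easing off and releasing.

move_arm:
  increments:
    - [0,-0.06,0,0,0,0,10]
    - [0,0,0,0,0,0,17]
    - [0,0,0,0,0,0,40]
    - [0,0,0,0,0,0,40]
    - [0,0,-0.8,0,0,0,40]
    - [0,0,-1.7,0,0,0,40]
    - [0,0,-2.5,0,0,0,40]
    - [0,0,-2.5,0,0,0,40]

```text
time: 22.48
eef_pos: [0.6524, 0.1468, 0.2049]
tool_rot: [1.901, -2.493, -0.014]
force: [-0.5, 0.0, 0.1]
gripper_width: 0.467
```

```bash
python3 - <<'E'
from h import *
s,p,r=st();print(p,s["force"]);go([.45,.45,.25],None)
E
```

```text
[0.65238377 0.14682353 0.20489193] [-0.45690511  0.03878835  0.05189563]
inc [-3.979  4.599 -0.701] turn [ 0.106  0.001 -0.   ] yaw0 164.64 j6 -0.77 t 22.48
```

move_arm:
  increments:
    - [-4,4.6,-0.7,0,0,0,40]
    - [-4,4.6,-0.7,0,0,0,40]
    - [-4,4.6,-0.7,0,0,0,40]
    - [-4,4.6,-0.7,0,0,0,40]
    - [-4,4.6,-0.7,0,0,0,40]
    - [-4,4.6,-0.7,0,0,0,40]
    - [-4,4.6,-0.7,0,0,0,40]
    - [-4,4.6,-0.7,0,0,0,40]

```text
time: 23.48
eef_pos: [0.4501, 0.451, 0.249]
tool_rot: [1.9, -2.492, -0.013]
force: [0.5, 0.0, 0.2]
gripper_width: 0.473
```

```bash
python3 - <<'E'
from h import *
t=camera("top");im=camera("side");cv2.imwrite("pics/t11_full.png",t[:,:,::-1]);cv2.imwrite("pics/s11_full.png",im[:,:,::-1])
a=cv2.resize(t[100:280,160:445],None,fx=2.75,fy=2.75,interpolation=cv2.INTER_CUBIC)[:,:784]
b=cv2.resize(t[150:250,280:380],None,fx=1,fy=1)
o=np.zeros((495,784,3),np.uint8);o[:,:a.shape[1]]=a;cv2.imwrite("pics/crop11.png",o[:,:,::-1])
E
```

```text
(no output)
```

View pics/crop11.png

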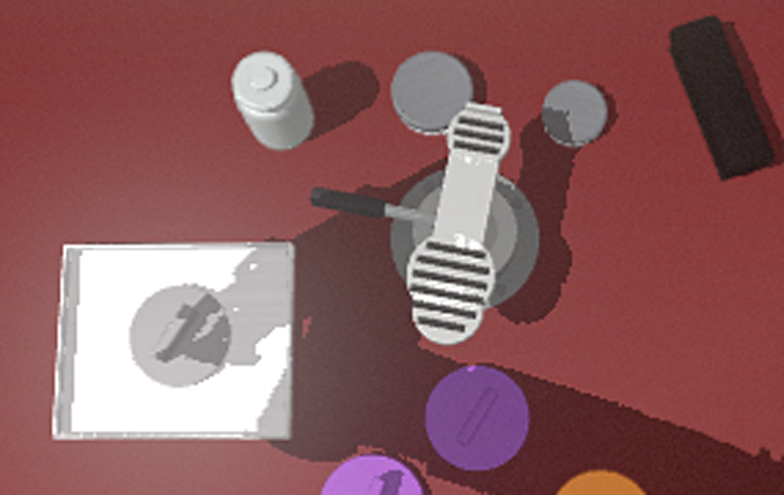

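The footrest sits upright with toe (445,345) over the pointer side and lever at (345,202); the cap is flat in the tray (180,335), and the tins, brush and bottle are undisturbed. Numeric heading check next.

```bash
python3 - <<'E'
from h import *
F=lambda x,y:[160+x/2.75-.4,100+y/2.75-.4]
ang=lambda a,b:np.degrees(np.arctan2(*(b-a)[[1,0]])).round(1)
h,t=onz("top",[F(485,103),F(445,345)],.136);print("heel-toe",h,t,np.linalg.norm(t-h),ang(h,t))
l=onz("top",[F(313,194),F(383,209)],.068);print("lever",l,ang(l[1],l[0]))
a=cv2.imread("pics/top0_full.png").astype(int);b=cv2.imread("pics/t11_full.png").astype(int)
d=abs(a-b).max(2)
for n,(x0,y0,x1,y1) in dict(tinL=(300,117,325,150),bottle=(243,118,275,156),brush=(402,104,442,166),tinS=(356,128,382,153)).items(): print(n,(d[y0:y1,x0:x1]>60).mean().round(3))
s0=cv2.imread("pics/s3_full.png").astype(int);s=cv2.imread("pics/s11_full.png").astype(int)
im=s
for v in range(196,214,2):
    w=im[v,270:340];print(v,"".join("r" if q[2]-q[1]>35 else "W" if q.min()>150 else "g" if q.min()>85 else "d" for q in w))
E
```

```text
heel-toe [0.72003055 0.0121541  0.136     ] [0.48986127 0.05069095 0.136     ] 0.233373058929742 170.5
lever [[0.65050453 0.18312489 0.068     ]
 [0.6345024  0.11309292 0.068     ]] 77.1
tinL 0.01
bottle 0.0
brush 0.0
tinS 0.017
196 ggggggggggggggggggddddddddddddddddddddddddddddddddddddddddddddddrrrrrr
198 gggggggggggggggggggdddddddddddddddddddddddddddddddddddddddddddrrrrrrrr
200 ggggggggggggggggggggdddddddddddddddddddddddddddddddddddgggdddrrrrrrrrr
202 gggggggggggggggggggggddddddddddddddddddddddddddddddgggggdrrrdrrrrrrrrr
204 ggggggggggggggggggggggdddddddddddddddddddddddddddddddddddrrrrrdrrrrrrr
206 gggggggggggggggggggggdgdddddddddgggggddddddggggddddddddddrrrrrrrrrrrrr
208 ggggggggggggggggggddddddddddddddgggggddggggggggggggdddddrrrrrrdrrrrrrr
210 gggggggggggggggggdddddddddddddddddddgggggggggggggggWWgrrrrrrrrrrrrrrrr
212 ggggggggggggdddddddddddddddddddddddddgggggWWWWggggWggrrrrrrrrrrrrrrrrr
```

```bash
python3 -c "
from h import *
print(bot.close_job())"
```

```text
the job is handed in; nothing more can be done
None
```

The job is done and handed in at about 23.6 s of the 72 s allowed; the hand-in itself gave no verdict.

- **Cap:** I took the grey dust cap off the socket and laid it flat near the middle of the tray, where the last picture still shows it.
- **Footrest:** I lowered it upright through the slots until the flange met the rim at the expected height, then let go.
- **Lever:** I swung it clockwise until about 42 N of sideways push (over 4 N m) moved it only 0.6° more. I took that as the stop and let go.
- **Left alone:** The top-view picture comparison shows the tins, brush and bottle have not moved. The purple and orange look-alike caps were not touched. The arm is clear of everything.

The checks on the final heading differ a little:

| Source | Heading |
|---|---|
| Socket pointer | about 167.5° |
| Footrest, from the lever | 167.1° |
| Footrest, from the heel-to-toe line | 170.5° |

I put the 3° difference down to reading the sole's ends from the picture. The lever swept about 59° in the pictures and 61° by the tool's position, against the 60° expected.

One reading did not fit. Near 78.5° I expected a stiff turn but measured only about 2 N, and the force rose sharply just after that. The final heading rules out a stop short at the start of the ramp. In the side view the arm's shadow hid the rim, so the cammed-tight state rests on the heading and the stop force.

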